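# Set out the sample eggs in their size-matched holders

## Task

Four sample eggs - quail, hen, duck and goose - stand in a row on the wooden board. Move each one to the yellow holder made for its size (smallest egg to smallest holder, and so on up to the largest), and leave it seated upright in the mouth, blunt end down as it stands now. Set them down gently, never dropping or knocking one off, and leave the brush lying where it is.

Things in the scene. Friction and masses are not known exactly. Their poses are not given: they have to be found in the camera images.
- quail_egg_center (a point): Centre (half-way up, on the axis) of the quail egg, the smallest of the four cream-coloured eggs: loose, rigid, round about its z axis, 28 mm wide, 36 mm tall, about 15 g, widest 4 mm below this point; z points to its narrow end. At the start it stands blunt end down in one of the board's four holes, this point 14 mm above the board's top face.
- hen_egg_center (a point): Centre (half-way up, on the axis) of the hen egg, the second smallest of the four cream-coloured eggs: loose, rigid, round about its z axis, 41 mm wide, 54 mm tall, about 55 g, widest 6 mm below this point; z points to its narrow end. At the start it stands blunt end down in one of the board's four holes, this point 24 mm above the board's top face.
- duck_egg_center (a point): Centre (half-way up, on the axis) of the duck egg, the second largest of the four cream-coloured eggs: loose, rigid, round about its z axis, 50 mm wide, 66 mm tall, about 85 g, widest 8 mm below this point; z points to its narrow end. At the start it stands blunt end down in one of the board's four holes, this point 31 mm above the board's top face.
- goose_egg_center (a point): Centre (half-way up, on the axis) of the goose egg, the largest of the four cream-coloured eggs: loose, rigid, round about its z axis, 62 mm wide, 82 mm tall, about 160 g, widest 10 mm below this point; z points to its narrow end. At the start it stands blunt end down in one of the board's four holes, this point 39 mm above the board's top face.
- board: Fixed wooden board, 84 mm (x) by 350 mm (y), top face 22 mm above the table, with four equal round holes 20 mm across and 14 mm deep in one row along the middle of its length (its y axis), 90 mm apart; each holds one egg at the start. Origin at the centre of its underside.
- quail_holder_mouth (a point): Middle of the round mouth, level with the top face, of the quail egg's holder, the smallest of the four fixed yellow holders: a square block 52 x 52 mm, 24 mm high, with a round hole 19 mm across and 19 mm deep; z up. The quail egg seated blunt end down rests on the mouth's rim, its centre 14 mm above this point.
- hen_holder_mouth (a point): Middle of the round mouth, level with the top face, of the hen egg's holder, the second smallest of the four fixed yellow holders: a square block 60 x 60 mm, 24 mm high, with a round hole 31 mm across and 19 mm deep; z up. The hen egg seated blunt end down rests on the mouth's rim, its centre 20 mm above this point.
- duck_holder_mouth (a point): Middle of the round mouth, level with the top face, of the duck egg's holder, the second largest of the four fixed yellow holders: a square block 68 x 68 mm, 24 mm high, with a round hole 38 mm across and 19 mm deep; z up. The duck egg seated blunt end down rests on the mouth's rim, its centre 24 mm above this point.
- goose_holder_mouth (a point): Middle of the round mouth, level with the top face, of the goose egg's holder, the largest of the four fixed yellow holders: a square block 78 x 78 mm, 24 mm high, with a round hole 48 mm across and 19 mm deep; z up. The goose egg seated blunt end down rests on the mouth's rim, its centre 30 mm above this point.
- brush: Loose hand brush, a bystander lying on the table off to the robot's left, roughly along x, about 190 mm long and 20 mm high; origin under its middle. It must stay where it is. (At the opposite, right-hand end of the work, about 0.42 m right of the robot's middle line, stands a fixed steel bowl, 150 mm across, 60 mm high.)
There are look-alikes about, which are no part of the job. Leave any green look-alike of the part that bears duck_egg_center alone. Leave any orange look-alike of the part that bears goose_holder_mouth alone.

How it is judged:
At the end, for the whole second after the job is handed in: Each egg's centre is within 12 mm sideways of its own holder's mouth centre and within 8 mm of its seated height, its axis within 0.35 rad (20 degrees) of upright, and it is at rest (under 0.02 m/s) (horizontal distance between quail_egg_center and quail_holder_mouth below 0.012 m and z of quail_egg_center in the frame of quail_holder_mouth between 0.00628348 and 0.0222835 m and angle between each of quail_egg_center, hen_egg_center, duck_egg_center, goose_egg_center's own z axis and vertical below 0.35 rad and linear speed of each of quail_egg, hen_egg, duck_egg, goose_egg below 0.02 m/s and horizontal distance between hen_egg_center and hen_holder_mouth below 0.012 m and z of hen_egg_center in the frame of hen_holder_mouth between 0.0119164 and 0.0279164 m and horizontal distance between duck_egg_center and duck_holder_mouth below 0.012 m and z of duck_egg_center in the frame of duck_holder_mouth between 0.0162481 and 0.0322481 m and horizontal distance between goose_egg_center and goose_holder_mouth below 0.012 m and z of goose_egg_center in the frame of goose_holder_mouth between 0.0216214 and 0.0376214 m); the robot touches nothing.
It fails at once if the quail egg falls freely (dropped more than about 25 mm or knocked off) (linear speed of quail_egg above 0.7 m/s and contact force between the fingers and quail_egg below 0.05 N).
It fails at once if the hen egg falls freely (dropped more than about 25 mm or knocked off) (linear speed of hen_egg above 0.7 m/s and contact force between the fingers and hen_egg below 0.05 N).
It fails at once if the duck egg falls freely (dropped more than about 25 mm or knocked off) (linear speed of duck_egg above 0.7 m/s and contact force between the fingers and duck_egg below 0.05 N).
It fails at once if the goose egg falls freely (dropped more than about 25 mm or knocked off) (linear speed of goose_egg above 0.7 m/s and contact force between the fingers and goose_egg below 0.05 N).
It fails at once if the brush is moved by more than 30 mm (distance of brush from where it was at the start of the episode above 0.03 m).
It also fails if it takes over 120 s, if anything falls off the work surface, if the arm or the gripper's body presses on something with over 40 N, if the wrist force passes 120 N, or if a joint passes its speed limit or range.

## Robot

A 6-joint arm with a two-finger parallel gripper is mounted at the origin on the work surface. World frame = base frame: x ahead of the robot, y to its left, z up, the work surface at z = 0. Lengths are in m, angles in rad, forces in N, time in s.
With the tool pointing down it reaches from about 0.425 to 0.925 m from the base axis. Payload 12.5 kg.
Tool frame: the origin (TCP) lies midway between the tips of the shut fingers; the grasp point (between the pads) lies 19 mm behind it; z points along the fingers, y is the direction in which the jaws open and shut (so a half turn about z gives the same grasp; the last joint's range is limited). The gripper opens to 85 mm and grips with 20 to 120 N. Pads are 22 mm wide; open, the fingers measure 114 mm over their backs; the gripper's body (76 mm by 85 mm) begins 54 mm behind the grasp point. The pads swing forward as they close: fully open they stand 13 mm farther back than shut.
Start: joints at [-1.25, 0.491, 1.559, -0, 1.092, -0.106], TCP at [0.259, -0.569, 0.231] pointing down, gripper open.
Joint ranges: [-3.1, 3.1], [-0.84, 2.19], [0.05, 2.79], [-1.13, 4.28], [0.06, 2.93], [-2.69, 2.69]. Speed limits (rad/s): [2.22, 2.22, 2.79, 3.14, 3.14, 3.14].

## Interface

Orientations are given as a rotation vector (axis times angle).
In Python, from station import env, viewer, nets gives the robot as it stands.
- The arm moves only by the tool move_arm, never from a script. Its argument "targets" is text: rows parted by semicolons, each of 7 numbers parted by spaces: the turn, a rotation vector about the tool's x, y, z in degrees, then the shift along the tool's x, y, z in cm, then the opening, from 0 (shut) to 1 (fully open). In form: rx ry rz tx ty tz jaw; .... A call has 1 to 10 rows; each row is the pose to reach, as a shift and turn from the pose commanded when the call began, along the tool's axes at that moment; what a row does not reach only later rows make up. A row lasts 1/8 s, in which the tool goes at most 62.5 mm and 10.7 degrees, less where a joint would pass 70% of its speed; a pose out of reach is approached as far as the arm can. A call with a gripper value outside its range is refused whole. The fingers move at their own pace and stop on an object; "grip_force" is the grip in N (left out, the last holds). Time passes only in rows, so rows that repeat a pose let the fingers close. It gives the time, the measured TCP pose, the force and the opening at its end, in the units of the state.
- env.sense(): the state, without advancing time (a new reading comes with each control period).
- viewer.grab_frame(name): name is "side" or "top"; returns a dict with "image" (384x512x3 uint8, red, green, blue), "K" (3x3 intrinsics, pixels), "world_from_camera" (4x4, takes a point from camera to world coordinates). Camera axes: x right, y down, z forward; pixel columns grow to the right and rows downward; lengths in m; the calibration is good to about 2 mm. A picture is of the moment at which its call begins. There is no depth.
- env.close_job(): hands the job in, once; it reports no verdict.
Trained networks look in a picture, given as the dict that the camera call returned (one of the last four; its "shot" number tells which), for a name from the list of things; names that differ only in an ending like _2 or _b are one class to them, and where a whole thing is asked for, a point or a joint stands for the part that bears it (a point fixed in the world has none). Each returns a list of dicts, best first, with "confidence" (0 to 1); they miss things now and then, are a little off and sometimes report something else, mostly with a low value. They report only what shows in the picture. A call takes as long as a camera call. They do not tell look-alikes from the thing itself.
- nets.silhouettes(picture, query): "pixels" (384x512 bool, what is visible of it) and "pixel" ([column, row] in pixels, amid what is visible of it).
- nets.place_of(picture, query): "pixel" ([column, row] in pixels: a listed point, or the origin of a listed thing).
The state is a dict: "t": time; "q": joint angles; "joint_vel": joint speeds; "effort": joint torques, N m; "tcp_pos": TCP position; "ee_rot": TCP orientation; "force": force on the tool from outside, world axes, zero at the start; "ft_torque": the same for the moment, N m; "grip_width": opening from 0.0 (shut) to 1.0 (fully open).
Only numpy, scipy, OpenCV 4.12 (cv2) and the standard library are available. Lean on these libraries where they do the work, as an engineer would, in place of code of your own. Each camera call takes 0.05 s, during which the arm holds its last target.

## Working session

There is one attempt and no reset: what is moved stays moved. The work goes in short steps, Python scripts to look and compute and a tool call to move; the robot and the scene stay as the last step left them, time stands still between calls to the robot, and variables do not carry over. Pictures are saved under pics/ and viewed, and the job is handed in when it is done.

Besides the shell and the picture viewer there is one more tool, called after "Emit:" in YAML: its name, and indented under it one key for each argument. move_arm: Moves the arm, as the interface text tells. Its arguments: {"type":"object","properties":{"targets":{"type":"string"},"grip_force":{"type":"number"}},"required":["targets"]}

```bash
mkdir -p pics
cat > h.py <<'E'
import numpy as np, cv2
from station import env, viewer, nets
def save(f,name,boxes=()):
    im=cv2.cvtColor(f["image"],cv2.COLOR_RGB2BGR).copy()
    cv2.imwrite("pics/"+name+".png",im)
def ray(f,px):
    K=np.array(f["K"]);T=np.array(f["world_from_camera"])
    d=T[:3,:3]@np.linalg.solve(K,[px[0],px[1],1.0]);return T[:3,3],d
def atz(f,px,z):
    o,d=ray(f,px);return o+d*(z-o[2])/d[2]
def proj(f,p):
    K=np.array(f["K"]);T=np.linalg.inv(f["world_from_camera"])
    c=K@(T[:3,:3]@np.array(p)+T[:3,3]);return c[:2]/c[2]
E
python3 - <<'E'
from h import *
t=viewer.grab_frame("top");s=viewer.grab_frame("side")
save(t,"t0");save(s,"s0")
for f,n in((t,"top"),(s,"side")):
    print(n,np.round(f["world_from_camera"],3).tolist(),np.round(f["K"],1).tolist())
    for q in ["quail_egg_center","hen_egg_center","duck_egg_center","goose_egg_center","board","quail_holder_mouth","hen_holder_mouth","duck_holder_mouth","goose_holder_mouth","brush"]:
        print(q,[(np.round(r["pixel"],1).tolist(),round(r["confidence"],2)) for r in nets.place_of(f,q)])
print(env.sense())
E
```

```text
top [[0.02, -0.998, 0.057, 0.507], [-0.999, -0.021, -0.024, 0.116], [0.025, -0.057, -0.998, 0.888], [0.0, 0.0, 0.0, 1.0]] [[426.9, 0.0, 255.0], [0.0, 426.9, 184.7], [0.0, 0.0, 1.0]]
quail_egg_center [([307.6, 222.9], 0.47)]
hen_egg_center [([214.8, 232.2], 0.63)]
duck_egg_center [([244.1, 281.1], 0.96), ([102.2, 215.4], 0.74), ([262.1, 226.9], 0.65)]
goose_egg_center [([349.7, 218.1], 0.73)]
board [([280.0, 220.7], 0.77), ([204.4, 152.9], 0.62)]
quail_holder_mouth [([270.4, 149.7], 0.8)]
hen_holder_mouth [([392.8, 161.0], 0.81), ([212.8, 231.2], 0.39)]
duck_holder_mouth [([335.0, 159.2], 0.73)]
goose_holder_mouth [([204.7, 155.9], 0.81)]
brush [([100.0, 214.6], 0.67)]
side [[-0.8, -0.422, 0.427, 0.171], [-0.6, 0.559, -0.571, 0.602], [0.002, -0.713, -0.701, 0.692], [0.0, 0.0, 0.0, 1.0]] [[349.9, 0.0, 253.4], [0.0, 349.9, 191.7], [0.0, 0.0, 1.0]]
quail_egg_center [([292.0, 190.4], 0.49), ([207.2, 218.3], 0.27)]
hen_egg_center [([260.9, 234.2], 0.6), ([228.4, 184.1], 0.52)]
duck_egg_center [([278.6, 207.1], 0.91), ([329.6, 221.8], 0.77), ([311.2, 245.6], 0.58)]
goose_egg_center [([310.6
[... 220 characters left out ...]
([207.0, 217.6], 0.63)]
brush [([184.4, 316.3], 0.62)]
{'t': 1.1, 'q': array([-1.24960672e+00,  4.90881433e-01,  1.55888413e+00,  1.50022047e-06,
        1.09166088e+00, -1.05629235e-01]), 'joint_vel': array([ 0.00162338,  0.00071088,  0.00023891,  0.00061137,  0.00018084,
       -0.00026331]), 'effort': array([-2.04650278e-03, -6.18290591e+01, -2.61843413e+01, -2.27683199e-04,
        4.88783207e-04, -1.73470625e-05]), 'tcp_pos': array([ 0.2587505 , -0.5689589 ,  0.23134396]), 'ee_rot': array([3.07016293e+00, 6.65331936e-01, 3.01635970e-05]), 'force': array([-0.593651  ,  0.11582544, -0.63008986]), 'ft_torque': array([-0.04183272, -0.0038592 ,  0.03397723]), 'grip_width': 1.003929584262876}
```

View pics/t0.png

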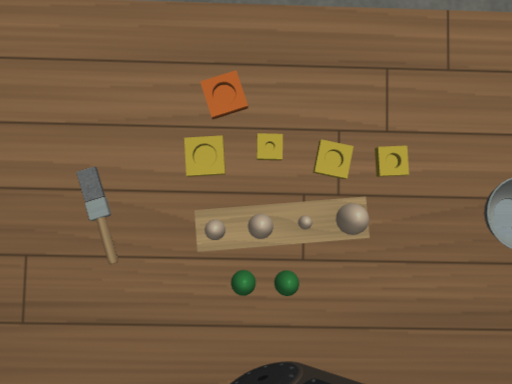

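View pics/s0.png

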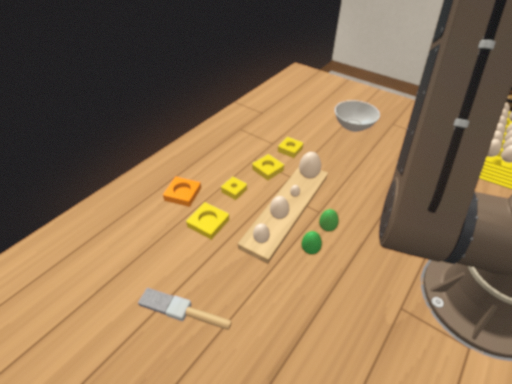

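The top view shows the eggs, left to right, as hen (215,230), duck (261,226), quail (305,222) and goose (352,219). The holders are goose (205,156), quail (270,146), duck (334,159) and hen (393,160). The decoys are an orange holder at (224,94) and green eggs at (244,282) and (287,283). The brush is at (98,210). Next I'll fit the geometry to both views.

```bash
cat > fit.py <<'E'
from h import *
from scipy.optimize import minimize
EG=dict(quail=(28,36,4,14),hen=(41,54,6,24),duck=(50,66,8,31),goose=(62,82,10,39))
HO=dict(quail=52,hen=60,duck=68,goose=78)
SEAT=dict(quail=14,hen=20,duck=24,goose=30)
def eggpts(n,x,y,zc):
    w,h,o,_=EG[n];P=[]
    for t in np.linspace(-np.pi/2,np.pi/2,25):
        r=w/2*np.cos(t);a=(h/2-o) if t<0 else h/2+o
        for u in np.linspace(0,2*np.pi,33)[:-1]:
            P.append((x+r*np.cos(u)/1000,y+r*np.sin(u)/1000,zc+(-o+a*np.sin(t))/1000))
    return P
def boxpts(s,x,y,yaw,h=.024):
    c,d=np.cos(yaw),np.sin(yaw);s=s/2000
    return [(x+c*a*s-d*b*s,y+d*a*s+c*b*s,z) for a in(-1,1) for b in(-1,1) for z in(0,h)]
S=4
def render(f,P):
    m=np.zeros((384*S,512*S),np.uint8)
    q=np.array([proj(f,p) for p in P])
    hu=cv2.convexHull(np.round((q+.5)*S*16).astype(np.int32))
    cv2.fillConvexPoly(m,hu,255,shift=4)
    return cv2.resize(m,(512,384),interpolation=cv2.INTER_AREA)/255.
def fit(views,fn,x0,step):
    # views: list (frame,mask)
    def cost(x):
        P=fn(x);c=0
        for f,m in views:
            r=render(f,P);c+=1-np.minimum(r,m).sum()/np.maximum(r,m).sum()
        return c
    sim=[np.array(x0)]+[np.array(x0)+np.eye(len(x0))[i]*step[i] for i in range(len(x0))]
    r=minimize(cost,x0,method="Nelder-Mead",options=dict(initial_simplex=sim,xatol=2e-4,fatol=1e-4,maxiter=120))
    return r.x,r.fun
def sil(f,q,px):
    best=None
    for r in nets.silhouettes(f,q):
        d=np.hypot(*(np.array(r["pixel"])-px))
        if d<9 and (best is None or r["confidence"]>best["confidence"]): best=r
    return None if best is None else best["pixels"].astype(float)
def yellow(f,px):
    hsv=cv2.cvtColor(f["image"],cv2.COLOR_RGB2HSV)
    m=cv2.inRange(hsv,(25,150,60),(36,255,255))
    n,l,st,ce=cv2.connectedComponentsWithStats(cv2.morphologyEx(m,cv2.MORPH_CLOSE,np.ones((3,3))))
    i=min((i for i in range(1,n) if st[i,4]>60),key=lambda i:np.hypot(*(ce[i]-px)))
    cs,_=cv2.findContours((l==i).astype(np.uint8),cv2.RETR_EXTERNAL,cv2.CHAIN_APPROX_NONE)
    o=np.zeros(m.shape,np.uint8);cv2.drawContours(o,cs,-1,1,-1);return o.astype(float)
E
cat > m.py <<'E'
from fit import *
t=viewer.grab_frame("top");s=viewer.grab_frame("side")
ep=dict(hen=(215,230),duck=(261,226),quail=(305,222),goose=(352,219))
hp=dict(goose=(205,156),quail=(270,146),duck=(334,159),hen=(393,160))
for n in ep:
    zc=.022+EG[n][3]/1000
    g=atz(t,ep[n],zc)
    ms=[]
    for f in(t,s):
        px=proj(f,[g[0],g[1],zc]);m=None
        for q in (n+"_egg_center","hen_egg_center","duck_egg_center","quail_egg_center","goose_egg_center"):
            m=sil(f,q,px)
            if m is not None:break
        ms.append(m)
        if m is not None: ms and print(n,q,int(m.sum()))
    for V in([(t,ms[0])],[(s,ms[1])],[(t,ms[0]),(s,ms[1])]):
        if any(v[1] is None for v in V): print(n,"no mask");continue
        x,c=fit(V,lambda x:eggpts(n,x[0],x[1],zc),g[:2],[.006,.006]);print("egg",n,np.round(x,4),round(c,3))
for n in hp:
    g=atz(t,hp[n],.024)
    a=[(f,yellow(f,proj(f,g))) for f in(t,s)]
    for V in(a[:1],a[1:],a):
        x,c=fit(V,lambda x:boxpts(HO[n],*x),[g[0],g[1],.1],[.006,.006,.3]);print("holder",n,np.round(x,4),round(c,3))
b=nets.silhouettes(t,"board")
E
python3 m.py
```

```text
hen hen_egg_center 312
hen hen_egg_center 284
egg hen [0.4668 0.1721] 0.105
egg hen [0.4695 0.1719] 0.066
egg hen [0.4679 0.1719] 0.213
duck duck_egg_center 468
duck duck_egg_center 391
egg duck [0.4763 0.0831] 0.095
egg duck [0.4767 0.0826] 0.072
egg duck [0.4762 0.083 ] 0.168
quail quail_egg_center 139
quail quail_egg_center 77
egg quail [ 0.4843 -0.0063] 0.133
egg quail [ 0.4867 -0.0049] 0.252
egg quail [ 0.485  -0.0055] 0.401
goose goose_egg_center 855
goose goose_egg_center 437
egg goose [ 0.4935 -0.0964] 0.043
egg goose [ 0.4948 -0.0946] 0.093
egg goose [ 0.4939 -0.0959] 0.145
holder goose [0.6154 0.1996 0.0908] 0.08
holder goose [0.6226 0.1956 0.079 ] 0.164
holder goose [0.6169 0.1995 0.083 ] 0.261
holder quail [0.6381 0.0688 0.0101] 0.107
holder quail [0.6492 0.0596 0.0868] 0.325
holder quail [0.6384 0.0669 0.0245] 0.449
holder duck [ 0.615  -0.065  -0.1856] 0.095
holder duck [ 0.6233 -0.0762  0.0643] 0.297
holder duck [ 0.6156 -0.0654 -0.1852] 0.416
holder hen [ 0.6134 -0.1877  0.1201] 0.103
holder hen [ 0.6191 -0.192   0.2882] 0.335
holder hen [ 0.6139 -0.1881  0.1013] 0.469
```

```bash
cat > m2.py <<'E'
from fit import *
t=viewer.grab_frame("top");s=viewer.grab_frame("side")
H=dict(goose=(.6154,.1996,.09),quail=(.6381,.0688,.01),duck=(.615,-.065,-.186),hen=(.6134,-.1877,.12))
E=dict(hen=(.4672,.172),duck=(.4762,.083),quail=(.4848,-.006),goose=(.4937,-.096))
Ds=dict(quail=19,hen=31,duck=38,goose=48)
for f,nm,(u0,u1,v0,v1) in((t,"t",(180,430,120,260)),(s,"s",(160,340,120,270))):
    k=3
    im=cv2.resize(cv2.cvtColor(f["image"],cv2.COLOR_RGB2BGR)[v0:v1,u0:u1],None,fx=k,fy=k,interpolation=cv2.INTER_NEAREST)
    T=lambda P:np.round((np.array([proj(f,p) for p in P])+.5-[u0,v0])*k).astype(np.int32)
    for n,x in H.items():
        c=T(boxpts(HO[n],*x));cv2.polylines(im,[cv2.convexHull(c)],True,(255,0,0))
        a=np.linspace(0,6.28,40);r=Ds[n]/2000
        cv2.polylines(im,[T([(x[0]+r*np.cos(q),x[1]+r*np.sin(q),.024) for q in a])],True,(255,0,255))
    for n,x in E.items(): cv2.polylines(im,[cv2.convexHull(T(eggpts(n,*x,.022+EG[n][3]/1000)))],True,(255,0,0))
    cv2.imwrite(f"pics/ov_{nm}.png",im)
    for n,x in H.items():
        r=[z for z in nets.place_of(f,n+"_holder_mouth")]
        print(nm,n,[np.round(atz(f,z["pixel"],.024)[:2],4).tolist() for z in r if np.hypot(*(np.array(z["pixel"])-proj(f,(x[0],x[1],.024))))<12])
E
python3 m2.py
```

```text
t goose [[0.6157, 0.1987]]
t quail [[0.6343, 0.0654]]
t duck [[0.6124, -0.0662]]
t hen [[0.6127, -0.1904]]
s goose [[0.6124, 0.2114]]
s quail []
s duck [[0.6046, -0.0605]]
s hen [[0.6134, -0.1894]]
```

View pics/ov_t.png

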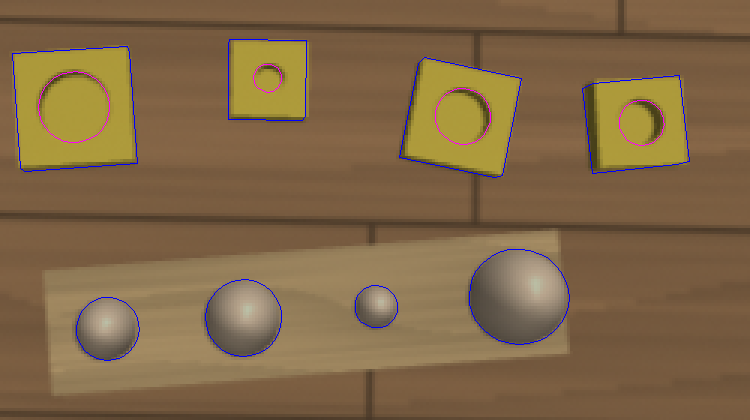

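View pics/ov_s.png

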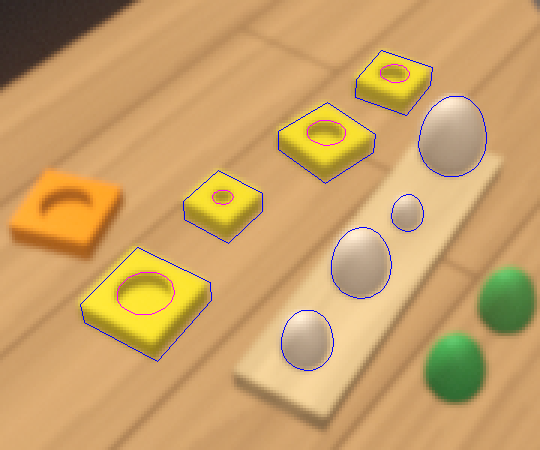

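```bash
cat > go.py <<'E'
import sys
from h import *
from scipy.spatial.transform import Rotation as R
s=env.sense();p=s["tcp_pos"];r=R.from_rotvec(s["ee_rot"])
x,y,z=map(float,sys.argv[1:4])
D=R.from_matrix(np.array([[0,1,0],[1,0,0],[0,0,-1.]]))
print("rot deg",np.round(np.degrees((r.inv()*D).as_rotvec()),2),"shift cm",np.round(r.inv().apply(np.array([x,y,z])-p)*100,2),"pos",np.round(p,4))
E
python3 go.py .494 -.096 .17
```

```text
rot deg [ 1.000e-02  0.000e+00 -6.555e+01] shift cm [ 40.99 -33.32   6.13] pos [ 0.2587 -0.5689  0.2313]
```

Emit:
move_arm:
  targets: "0 0 -5.2 3.3 -2.7 0.3 1; 0 0 -11.8 7.4 -6 0.6 1; 0 0 -19.7 12.3 -10 1 1; 0 0 -27.5 17.2 -14 1.5 1; 0 0 -35.4 22.1 -18 2 1; 0 0 -43.3 27 -22 3 1; 0 0 -51 31.9 -26 4 1; 0 0 -57.7 36 -29.3 5 1; 0 0 -62.3 39 -31.7 5.7 1; 0 0 -65.55 41 -33.3 6.1 1"
  grip_force: 25

```text
t: 3.4
tcp_pos: [0.4947, -0.0943, 0.1701]
ee_rot: [-2.217, -2.226, 0.0]
force: [0.8, 0.1, 0.2]
grip_width: 1.001
```

Emit:
move_arm:
  targets: "0 0 0 0 0 0 1;0 0 0 0 0 0 1"

```text
t: 3.65
tcp_pos: [0.494, -0.0965, 0.1704]
ee_rot: [2.222, 2.221, -0.0]
force: [-0.2, -0.6, -0.2]
grip_width: 0.998
```

```bash
python3 go.py .494 -.096 .035
```

```text
rot deg [ 0.01  0.01 -0.04] shift cm [ 0.05 -0.   13.54] pos [ 0.494  -0.0965  0.1704]
```

Emit:
move_arm:
  targets: "0 0 0 0 0 1.5 1;0 0 0 0 0 4 1;0 0 0 0 0 7 1;0 0 0 0 0 9.5 1;0 0 0 0 0 11.5 1;0 0 0 0 0 12.7 1;0 0 0 0 0 13.3 1;0 0 0 0 0 13.5 1;0 0 0 0 0 13.5 1"

```text
t: 4.78
tcp_pos: [0.4943, -0.0962, 0.0356]
ee_rot: [2.221, 2.221, 0.0]
force: [0.2, -0.0, -0.6]
grip_width: 1.001
```

Emit:
move_arm:
  targets: "0 0 0 0 0 0 0.85;0 0 0 0 0 0 0.8;0 0 0 0 0 0 0.76;0 0 0 0 0 0 0.72;0 0 0 0 0 0 0.68;0 0 0 0 0 0 0.5;0 0 0 0 0 0 0.5;0 0 0 0 0 0 0.5"
  grip_force: 25

```text
t: 5.78
tcp_pos: [0.4944, -0.0962, 0.0357]
ee_rot: [2.221, 2.221, 0.0]
force: [0.3, -0.7, 5.8]
grip_width: 0.712
```

Emit:
move_arm:
  targets: "0 0 0 0 0 -0.3 0.4;0 0 0 0 0 -1 0.4;0 0 0 0 0 -2.5 0.4;0 0 0 0 0 -4.5 0.4;0 0 0 0 0 -6.5 0.4;0 0 0 0 0 -8.3 0.4;0 0 0 0 0 -9.5 0.4;0 0 0 0 0 -10 0.4;0 0 0 0 0 -10 0.4"

```text
t: 6.9
tcp_pos: [0.4941, -0.0961, 0.1354]
ee_rot: [2.221, 2.221, 0.0]
force: [0.6, 0.1, -3.0]
grip_width: 0.71
```

```bash
python3 go.py .616 .1995 .135; python3 -c "
from h import *
save(viewer.grab_frame('side'),'s1')"
```

```text
rot deg [0.01 0.01 0.  ] shift cm [29.56 12.19  0.04] pos [ 0.4941 -0.0961  0.1354]
```

View pics/s1.png

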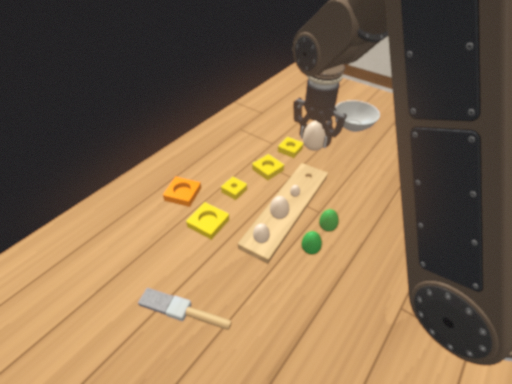

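The goose egg is in the gripper at (315,134) and looks upright. I'll carry it to its holder.

Emit:
move_arm:
  targets: "0 0 0 0.6 0.3 0 0.4;0 0 0 2 0.8 0 0.4;0 0 0 4.4 1.8 0 0.4;0 0 0 7.3 3 0 0.4;0 0 0 10.2 4.2 0 0.4;0 0 0 13.1 5.4 0 0.4;0 0 0 16 6.6 0 0.4;0 0 0 18.9 7.8 0 0.4;0 0 0 21.8 9 0 0.4;0 0 0 24.4 10.1 0 0.4"

```text
t: 8.2
tcp_pos: [0.5951, 0.1502, 0.1348]
ee_rot: [-2.22, -2.222, 0.001]
force: [-0.1, -0.4, -1.8]
grip_width: 0.711
```

Emit:
move_arm:
  targets: "0 0 0 2.2 0.9 0 0.4;0 0 0 3.7 1.5 0 0.4;0 0 0 4.7 1.9 0 0.4;0 0 0 5.1 2.1 0 0.4;0 0 0 5.1 2.1 0 0.4;0 0 0 5.1 2.1 0 0.4"

```text
t: 8.95
tcp_pos: [0.6161, 0.1983, 0.1353]
ee_rot: [2.222, 2.221, -0.0]
force: [-0.1, -0.1, -2.0]
grip_width: 0.707
```

```bash
python3 go.py .616 .1995 .0285; python3 -c "
from h import *
save(viewer.grab_frame('side'),'s2');save(viewer.grab_frame('top'),'t2')"
```

```text
rot deg [-0.    0.01 -0.03] shift cm [ 0.12 -0.   10.68] pos [0.6161 0.1983 0.1353]
```

View pics/s2.png

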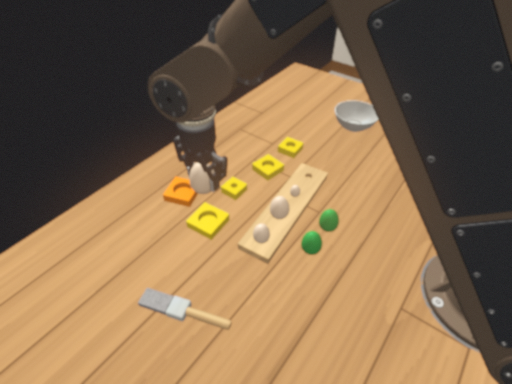

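Emit:
move_arm:
  targets: "0 0 0 0.1 0 0.5 0.4;0 0 0 0.1 0 2 0.4;0 0 0 0.1 0 4 0.4;0 0 0 0.1 0 6 0.4;0 0 0 0.1 0 7.6 0.4;0 0 0 0.1 0 8.8 0.4;0 0 0 0.1 0 9.5 0.4;0 0 0 0.1 0 10 0.4;0 0 0 0.1 0 10.2 0.4;0 0 0 0.1 0 10.2 0.4"

```text
t: 10.3
tcp_pos: [0.6162, 0.1999, 0.0335]
ee_rot: [2.221, 2.221, 0.0]
force: [-0.6, -0.3, -1.2]
grip_width: 0.707
```

Emit:
move_arm:
  targets: "0 0 0 0 0 0.2 0.4;0 0 0 0 0 0.4 0.4;0 0 0 0 0 0.4 0.4"

```text
t: 10.68
tcp_pos: [0.6161, 0.1999, 0.0292]
ee_rot: [2.221, 2.221, -0.0]
force: [0.4, -0.6, -2.1]
grip_width: 0.709
```

```bash
python3 go.py .616 .1995 .0285; python3 -c "
from h import *
f=viewer.grab_frame('side');cv2.imwrite('pics/s3.png',cv2.resize(cv2.cvtColor(f['image'],cv2.COLOR_RGB2BGR)[120:260,130:330],None,fx=3,fy=3))"
```

```text
rot deg [0. 0. 0.] shift cm [-0.04 -0.01  0.07] pos [0.6161 0.1999 0.0292]
```

View pics/s3.png

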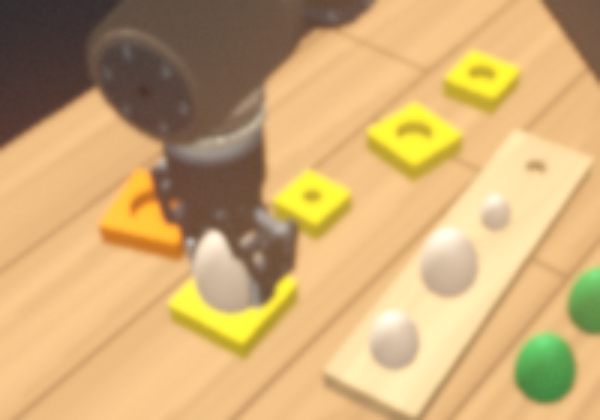

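Emit:
move_arm:
  targets: "0 0 0 0 0 0.1 0.4;0 0 0 0 0 0.1 0.4;0 0 0 0 0 0.1 0.4"

```text
t: 11.1
tcp_pos: [0.6163, 0.1999, 0.0285]
ee_rot: [2.221, 2.221, 0.001]
force: [0.4, -1.2, 1.9]
grip_width: 0.71
```

Emit:
move_arm:
  targets: "0 0 0 0 0 0.1 0.4;0 0 0 0 0 0.1 0.4;0 0 0 0 0 0.1 0.4"

```text
t: 11.48
tcp_pos: [0.6165, 0.1997, 0.0279]
ee_rot: [2.221, 2.221, 0.001]
force: [-0.5, -2.6, 6.5]
grip_width: 0.708
```

Emit:
move_arm:
  targets: "0 0 0 0 0 0 0.71;0 0 0 0 0 0 0.72;0 0 0 0 0 0 0.73;0 0 0 0 0 0 0.75;0 0 0 0 0 0 0.77;0 0 0 0 0 0 0.8;0 0 0 0 0 0 0.8;0 0 0 0 0 0 0.8"

```text
t: 12.48
tcp_pos: [0.616, 0.1999, 0.0272]
ee_rot: [2.221, 2.222, -0.0]
force: [1.0, -0.3, 1.0]
grip_width: 0.799
```

```bash
python3 -c "
from h import *
f=viewer.grab_frame('side');cv2.imwrite('pics/s4.png',cv2.resize(cv2.cvtColor(f['image'],cv2.COLOR_RGB2BGR)[120:260,130:330],None,fx=3,fy=3))"
```

```text
(no output)
```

View pics/s4.png

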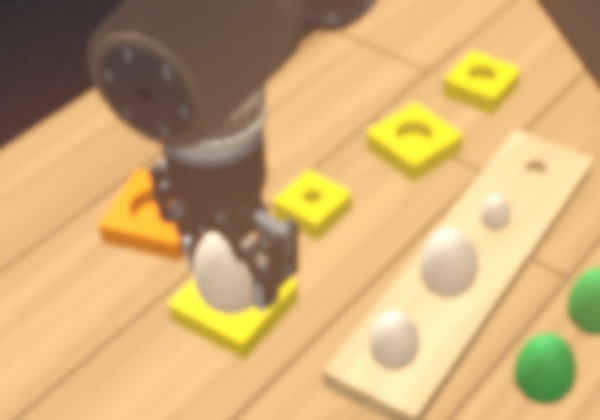

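Emit:
move_arm:
  targets: "0 0 0 0 0 0 0.9;0 0 0 0 0 0 1;0 0 0 0 0 0 1;0 0 0 0 0 -0.5 1;0 0 0 0 0 -2 1;0 0 0 0 0 -4.5 1;0 0 0 0 0 -8 1;0 0 0 0 0 -11.5 1;0 0 0 0 0 -14 1;0 0 0 0 0 -14.5 1"

```text
t: 13.78
tcp_pos: [0.6167, 0.2001, 0.1749]
ee_rot: [2.22, 2.22, 0.005]
force: [0.1, 0.4, -0.6]
grip_width: 1.001
```

Emit:
move_arm:
  targets: "0 0 0 -1.5 -1 0 0.9;0 0 0 -5 -4 0 0.7;0 0 0 -9 -7 0 0.6;0 0 0 -13 -10 0 0.55;0 0 0 -16.5 -12 0 0.55;0 0 0 -18.5 -12.8 0 0.55;0 0 0 -20 -13.1 0 0.55;0 0 0 -20.5 -13.1 0 0.55;0 0 0 -20.5 -13.1 0 0.55"

```text
t: 14.9
tcp_pos: [0.4852, -0.0051, 0.172]
ee_rot: [-2.222, -2.221, 0.0]
force: [-0.1, 0.8, -0.4]
grip_width: 0.548
```

```bash
cat > chk.py <<'E'
import sys
from fit import *
from scipy.spatial.transform import Rotation as R
n=sys.argv[1];x0=list(map(float,sys.argv[2:4]))
zc=.024+SEAT[n]/1000
def pts(x):
    P=np.array(eggpts(n,0,0,0));return R.from_rotvec([x[2],x[3],0]).apply(P)+[x[0],x[1],zc]
V=[];t=viewer.grab_frame("top");s=viewer.grab_frame("side")
for f,nm in((t,"top"),(s,"side")):
    px=proj(f,[x0[0],x0[1],zc]);m=None
    for q in (n+"_egg_center","hen_egg_center","duck_egg_center","quail_egg_center","goose_egg_center"):
        m=sil(f,q,px)
        if m is not None:break
    if m is None: print("no mask",nm)
    else: V.append((f,m))
    im=cv2.cvtColor(f["image"],cv2.COLOR_RGB2BGR);u,v=map(int,px)
    cv2.imwrite(f"pics/chk_{n}_{nm}.png",cv2.resize(im[max(v-45,0):v+45,max(u-60,0):u+60],None,fx=5,fy=5,interpolation=cv2.INTER_CUBIC))
for W in (V,)+tuple([v] for v in V if len(V)>1):
    x,c=fit(W,pts,x0+[0,0],[.005,.005,.2,.2]);
    print(n,np.round(x,4),"cost",round(c,3))
E
python3 chk.py goose .616 .1995; python3 go.py .4848 -.006 .1
```

```text
goose [ 0.6155  0.1997 -0.0856 -0.0788] cost 0.124
goose [0.616  0.1977 0.2009 0.1088] cost 0.033
goose [ 0.6165  0.1994 -0.1068 -0.1203] cost 0.06
rot deg [-0.01  0.    0.05] shift cm [-0.14 -0.04  7.22] pos [ 0.4852 -0.0046  0.1722]
```

View pics/chk_goose_side.png

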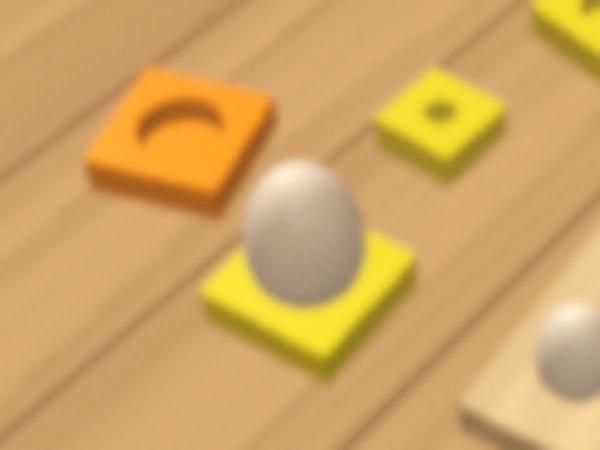

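View pics/chk_goose_top.png

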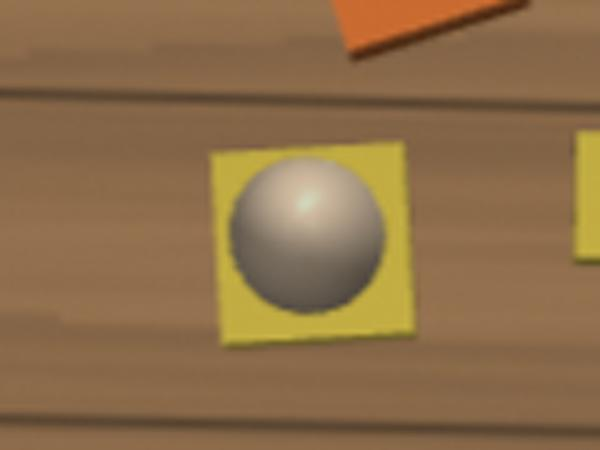

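The goose egg is seated, upright and centred. Next is the quail egg.

Emit:
move_arm:
  targets: "0 0 0 -0.1 0 1.5 0.55;0 0 0 -0.1 0 4 0.55;0 0 0 -0.1 0 7 0.55;0 0 0 -0.1 0 10 0.55;0 0 0 -0.1 0 12.3 0.55;0 0 0 -0.1 0 13.7 0.55;0 0 0 -0.1 0 14.4 0.55;0 0 0 -0.1 0 14.6 0.55;0 0 0 -0.1 0 14.6 0.55"

```text
t: 16.23
tcp_pos: [0.4854, -0.0061, 0.0267]
ee_rot: [2.221, 2.221, 0.001]
force: [-1.1, 0.4, 0.0]
grip_width: 0.552
```

Emit:
move_arm:
  targets: "0 0 0 0 0 0 0.48;0 0 0 0 0 0 0.43;0 0 0 0 0 0 0.39;0 0 0 0 0 0 0.36;0 0 0 0 0 0 0.33;0 0 0 0 0 0 0.2;0 0 0 0 0 0 0.1;0 0 0 0 0 0 0.1"
  grip_force: 20

```text
t: 17.23
tcp_pos: [0.4854, -0.0061, 0.0264]
ee_rot: [2.221, 2.221, 0.001]
force: [2.3, 0.5, 1.5]
grip_width: 0.308
```

Emit:
move_arm:
  targets: "0 0 0 0 0 -0.3 0.1;0 0 0 0 0 -1 0.1;0 0 0 0 0 -2.5 0.1;0 0 0 0 0 -4.5 0.1;0 0 0 0 0 -6.5 0.1;0 0 0 0 0 -8.3 0.1;0 0 0 0 0 -9.5 0.1;0 0 0 0 0 -10 0.1;0 0 0 0 0 -10 0.1"

```text
t: 18.35
tcp_pos: [0.4851, -0.0061, 0.1264]
ee_rot: [2.221, 2.221, 0.0]
force: [-0.1, 0.9, -1.2]
grip_width: 0.308
```

```bash
python3 go.py .639 .068 .128; python3 -c "
from h import *
f=viewer.grab_frame('side');cv2.imwrite('pics/s5.png',cv2.resize(cv2.cvtColor(f['image'],cv2.COLOR_RGB2BGR)[60:260,160:360],None,fx=3,fy=3))"
```

```text
rot deg [ 0.01  0.   -0.  ] shift cm [ 7.41 15.39 -0.16] pos [ 0.4851 -0.0061  0.1264]
```

View pics/s5.png

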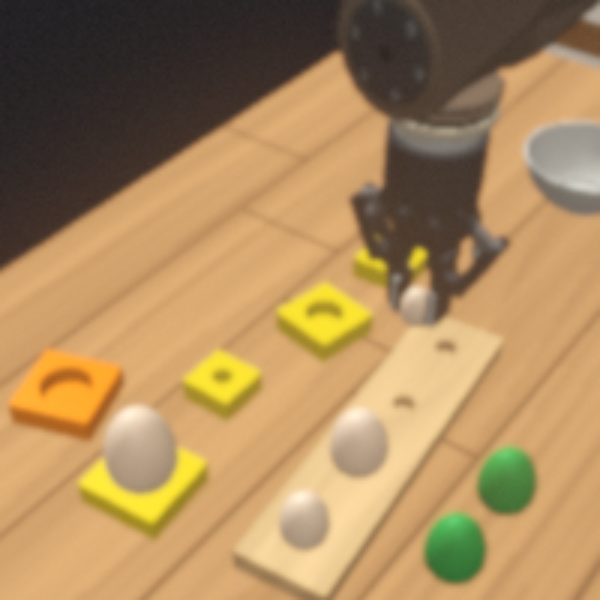

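The quail egg is held. I'll carry it over its holder.

Emit:
move_arm:
  targets: "0 0 0 0.3 0.7 0 0.1;0 0 0 1.1 2.2 0 0.1;0 0 0 2.2 4.6 0 0.1;0 0 0 3.5 7.2 0 0.1;0 0 0 4.8 9.9 0 0.1;0 0 0 5.9 12.2 0 0.1;0 0 0 6.7 14 0 0.1;0 0 0 7.2 15 0 0.1;0 0 0 7.4 15.4 0 0.1;0 0 0 7.4 15.4 0 0.1"

```text
t: 19.65
tcp_pos: [0.639, 0.068, 0.1261]
ee_rot: [-2.221, -2.221, 0.001]
force: [-0.0, 0.6, -0.5]
grip_width: 0.308
```

Emit:
move_arm:
  targets: "0 0 0 0 0 0.5 0.1;0 0 0 0 0 2 0.1;0 0 0 0 0 4 0.1;0 0 0 0 0 6 0.1;0 0 0 0 0 7.6 0.1;0 0 0 0 0 8.6 0.1;0 0 0 0 0 9 0.1;0 0 0 0 0 9.2 0.1;0 0 0 0 0 9.2 0.1"

```text
t: 20.78
tcp_pos: [0.6393, 0.0679, 0.0346]
ee_rot: [2.221, 2.221, 0.001]
force: [0.5, 0.3, 0.4]
grip_width: 0.308
```

```bash
python3 go.py .639 .068 .028; python3 -c "
from h import *
f=viewer.grab_frame('side');cv2.imwrite('pics/s6.png',cv2.resize(cv2.cvtColor(f['image'],cv2.COLOR_RGB2BGR)[110:230,160:320],None,fx=4,fy=4))"
```

```text
rot deg [0.03 0.01 0.01] shift cm [ 0.01 -0.03  0.66] pos [0.6393 0.0679 0.0346]
```

View pics/s6.png

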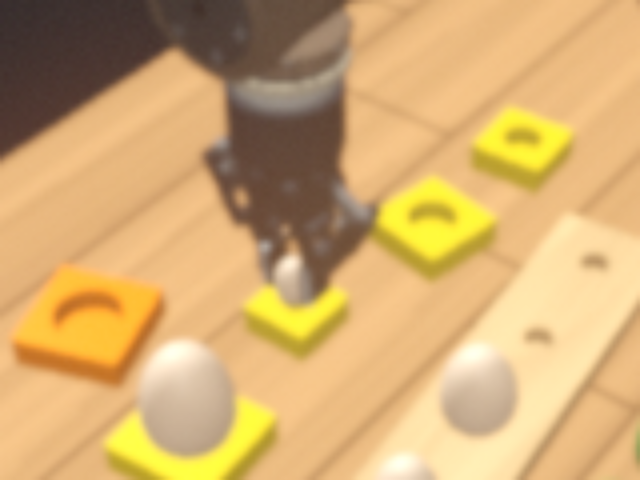

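Emit:
move_arm:
  targets: "0 0 0 0 0 0.2 0.1;0 0 0 0 0 0.4 0.1;0 0 0 0 0 0.5 0.1;0 0 0 0 0 0.5 0.1"

```text
t: 21.32
tcp_pos: [0.6392, 0.0678, 0.0294]
ee_rot: [2.221, 2.221, 0.0]
force: [-0.1, -1.7, 1.7]
grip_width: 0.309
```

Emit:
move_arm:
  targets: "0 0 0 0 0 0.1 0.1;0 0 0 0 0 0.1 0.1;0 0 0 0 0 0.1 0.1"

```text
t: 21.7
tcp_pos: [0.6393, 0.0677, 0.0288]
ee_rot: [2.221, 2.221, 0.001]
force: [-1.7, -1.8, 5.6]
grip_width: 0.309
```

Emit:
move_arm:
  targets: "0 0 0 0 0 0.1 0.1;0 0 0 0 0 0.1 0.1;0 0 0 0 0 0.1 0.1"

```text
t: 22.08
tcp_pos: [0.6396, 0.0676, 0.0282]
ee_rot: [2.22, 2.221, 0.001]
force: [-1.2, -3.0, 10.0]
grip_width: 0.308
```

Emit:
move_arm:
  targets: "0 0 0 -0.1 0 -0.1 0.1;0 0 0 -0.2 -0.05 -0.15 0.1;0 0 0 -0.2 -0.05 -0.1 0.1;0 0 0 -0.2 -0.05 -0.1 0.1"

```text
t: 22.58
tcp_pos: [0.639, 0.0662, 0.0286]
ee_rot: [2.221, 2.221, 0.001]
force: [1.3, 2.9, 4.7]
grip_width: 0.305
```

Emit:
move_arm:
  targets: "0 0 0 0 0 0.1 0.1;0 0 0 0 0 0.1 0.1"

```text
t: 22.82
tcp_pos: [0.6392, 0.0663, 0.0281]
ee_rot: [2.221, 2.221, 0.002]
force: [0.0, 3.6, 9.6]
grip_width: 0.309
```

Emit:
move_arm:
  targets: "0 0 0 0.1 0 -0.1 0.1;0 0 0 0.1 0 -0.1 0.1;0 0 0 0.1 0 -0.1 0.31;0 0 0 0.1 0 -0.1 0.32;0 0 0 0.1 0 -0.1 0.33;0 0 0 0.1 0 -0.1 0.35;0 0 0 0.1 0 -0.1 0.38;0 0 0 0.1 0 -0.1 0.43;0 0 0 0.1 0 -0.1 0.5;0 0 0 0.1 0 -0.1 0.55"

```text
t: 24.08
tcp_pos: [0.6386, 0.0669, 0.0282]
ee_rot: [-2.221, -2.222, 0.0]
force: [-0.3, 0.4, -0.9]
grip_width: 0.549
```

Emit:
move_arm:
  targets: "0 0 0 0 0 -0.2 0.6;0 0 0 0 0 -1 0.6;0 0 0 0 0 -3 0.6;0 0 0 0 0 -6 0.6;0 0 0 0 0 -9.5 0.6;0 0 0 0 0 -13 0.65;0 0 0 0 0 -15 0.7;0 0 0 0 0 -15.5 0.75;0 0 0 0 0 -15.5 0.75"

```text
t: 25.2
tcp_pos: [0.6385, 0.0669, 0.1836]
ee_rot: [2.221, 2.221, 0.0]
force: [-0.1, 0.7, 0.6]
grip_width: 0.749
```

```bash
python3 go.py .4762 .083 .183
```

```text
rot deg [0.03 0.   0.  ] shift cm [  1.61 -16.23   0.05] pos [0.6385 0.0669 0.1836]
```

Emit:
move_arm:
  targets: "0 0 0 0.1 -1 0 0.8;0 0 0 0.4 -4 0 0.8;0 0 0 0.8 -8 0 0.8;0 0 0 1.2 -12 0 0.8;0 0 0 1.5 -14.8 0 0.8;0 0 0 1.6 -16 0 0.8;0 0 0 1.6 -16.2 0 0.8;0 0 0 1.6 -16.2 0 0.8"

```text
t: 26.2
tcp_pos: [0.4773, 0.0828, 0.1832]
ee_rot: [2.221, 2.221, 0.0]
force: [-0.2, -1.9, 0.3]
grip_width: 0.799
```

```bash
python3 chk.py quail .639 .067;python3 go.py .4762 .083 .033
```

```text
quail [ 0.6393  0.0671 -0.1637  0.0795] cost 0.22
quail [ 0.6382  0.0659  0.0291 -0.0025] cost 0.068
quail [ 0.6407  0.0669 -0.1818  0.0141] cost 0.075
rot deg [-0.01  0.01 -0.01] shift cm [ 0.02 -0.09 15.  ] pos [0.4771 0.0828 0.183 ]
```

View pics/chk_quail_side.png

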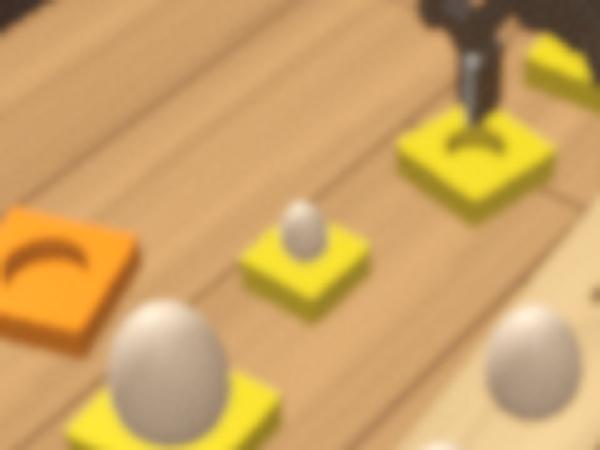

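View pics/chk_quail_top.png

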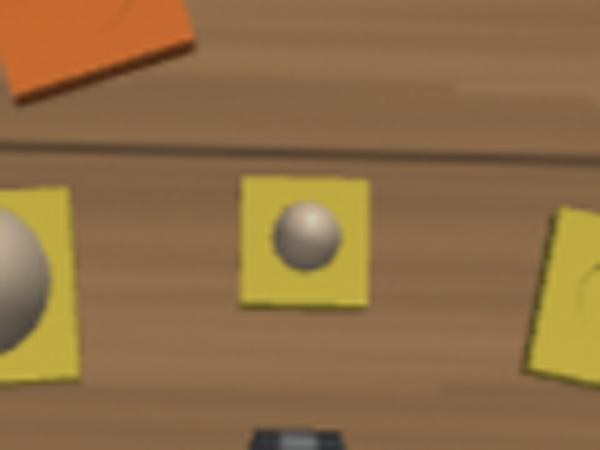

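The quail egg is upright and centred. Next is the duck egg.

Emit:
move_arm:
  targets: "0 0 0 0 -0.1 1.5 0.8;0 0 0 0 -0.1 4 0.8;0 0 0 0 -0.1 7 0.8;0 0 0 0 -0.1 10 0.8;0 0 0 0 -0.1 12.5 0.8;0 0 0 0 -0.1 14 0.8;0 0 0 0 -0.1 14.8 0.8;0 0 0 0 -0.1 15 0.8;0 0 0 0 -0.1 15 0.8"

```text
t: 27.52
tcp_pos: [0.4759, 0.0829, 0.0337]
ee_rot: [2.221, 2.221, 0.001]
force: [-0.6, 0.1, 0.2]
grip_width: 0.802
```

Emit:
move_arm:
  targets: "0 0 0 0 0 0 0.74;0 0 0 0 0 0 0.69;0 0 0 0 0 0 0.65;0 0 0 0 0 0 0.61;0 0 0 0 0 0 0.57;0 0 0 0 0 0 0.4;0 0 0 0 0 0 0.3;0 0 0 0 0 0 0.3"
  grip_force: 25

```text
t: 28.52
tcp_pos: [0.476, 0.0829, 0.0337]
ee_rot: [2.221, 2.221, 0.001]
force: [1.1, -0.7, 5.9]
grip_width: 0.564
```

Emit:
move_arm:
  targets: "0 0 0 0 0 -0.3 0.3;0 0 0 0 0 -1 0.3;0 0 0 0 0 -2.5 0.3;0 0 0 0 0 -4.5 0.3;0 0 0 0 0 -6.5 0.3;0 0 0 0 0 -8.3 0.3;0 0 0 0 0 -9.5 0.3;0 0 0 0 0 -10 0.3;0 0 0 0 0 -10 0.3"

```text
t: 29.65
tcp_pos: [0.4756, 0.0829, 0.1334]
ee_rot: [2.221, 2.221, 0.0]
force: [-0.4, -0.6, -1.4]
grip_width: 0.566
```

```bash
python3 go.py .615 -.0658 .133; python3 -c "
from h import *
f=viewer.grab_frame('side');cv2.imwrite('pics/s7.png',cv2.resize(cv2.cvtColor(f['image'],cv2.COLOR_RGB2BGR)[60:260,160:360],None,fx=3,fy=3))"
```

```text
rot deg [0.01 0.   0.  ] shift cm [-14.87  13.94   0.04] pos [0.4756 0.0829 0.1334]
```

View pics/s7.png

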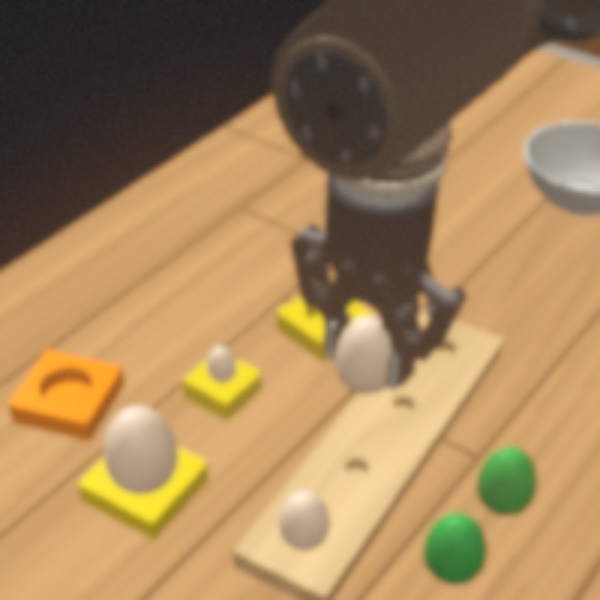

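Emit:
move_arm:
  targets: "0 0 0 -0.6 0.6 0 0.3;0 0 0 -2 1.9 0 0.3;0 0 0 -4.3 4 0 0.3;0 0 0 -6.8 6.4 0 0.3;0 0 0 -9.3 8.7 0 0.3;0 0 0 -11.6 10.9 0 0.3;0 0 0 -13.4 12.6 0 0.3;0 0 0 -14.5 13.6 0 0.3;0 0 0 -14.9 13.9 0 0.3;0 0 0 -14.9 13.9 0 0.3"

```text
t: 30.95
tcp_pos: [0.6144, -0.0661, 0.1331]
ee_rot: [-2.221, -2.221, 0.0]
force: [-0.1, -0.0, -1.1]
grip_width: 0.565
```

Emit:
move_arm:
  targets: "0 0 0 0 0 0.5 0.3;0 0 0 0 0 2 0.3;0 0 0 0 0 4 0.3;0 0 0 0 0 6 0.3;0 0 0 0 0 7.8 0.3;0 0 0 0 0 9 0.3;0 0 0 0 0 9.6 0.3;0 0 0 0 0 9.9 0.3;0 0 0 0 0 9.9 0.3"

```text
t: 32.08
tcp_pos: [0.6148, -0.0661, 0.0345]
ee_rot: [2.221, 2.221, 0.0]
force: [0.0, 0.2, -0.6]
grip_width: 0.566
```

```bash
python3 go.py .615 -.0658 .028; python3 -c "
from h import *
f=viewer.grab_frame('side');cv2.imwrite('pics/s8.png',cv2.resize(cv2.cvtColor(f['image'],cv2.COLOR_RGB2BGR)[90:210,180:340],None,fx=4,fy=4))"
```

```text
rot deg [0.03 0.01 0.  ] shift cm [0.03 0.02 0.65] pos [ 0.6148 -0.0661  0.0345]
```

View pics/s8.png

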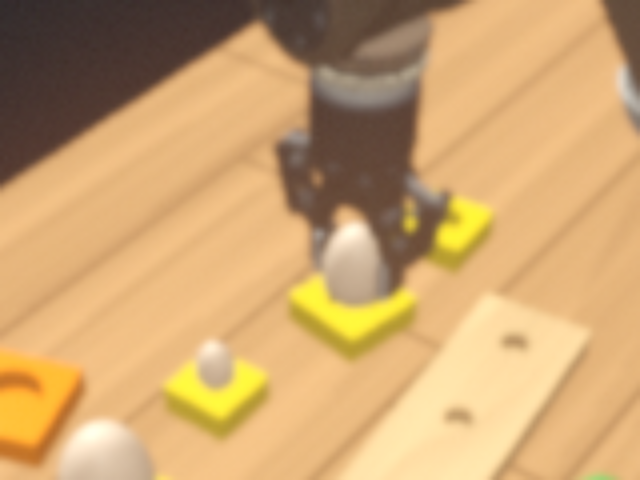

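Emit:
move_arm:
  targets: "0 0 0 0 0 0.2 0.3;0 0 0 0 0 0.4 0.3;0 0 0 0 0 0.5 0.3;0 0 0 0 0 0.5 0.3"

```text
t: 32.62
tcp_pos: [0.6151, -0.0662, 0.0296]
ee_rot: [2.221, 2.221, 0.001]
force: [2.3, 1.2, 2.3]
grip_width: 0.568
```

Emit:
move_arm:
  targets: "0 0 0 0 0 0.1 0.3;0 0 0 0 0 0.1 0.3;0 0 0 0 0 0.1 0.3"

```text
t: 33.0
tcp_pos: [0.6153, -0.0662, 0.029]
ee_rot: [2.22, 2.22, 0.002]
force: [1.9, 0.2, 6.1]
grip_width: 0.57
```

Emit:
move_arm:
  targets: "0 0 0 0 0 0.1 0.3;0 0 0 0 0 0.1 0.3;0 0 0 0 0 0.1 0.3"

```text
t: 33.38
tcp_pos: [0.6157, -0.066, 0.0285]
ee_rot: [2.22, 2.22, 0.003]
force: [2.3, 2.3, 10.7]
grip_width: 0.565
```

Contact is solid and well centred, so I'll back off slightly and release.

Emit:
move_arm:
  targets: "0 0 0 0 0 -0.1 0.3;0 0 0 0 0 -0.1 0.3;0 0 0 0 0 -0.1 0.57;0 0 0 0 0 -0.1 0.58;0 0 0 0 0 -0.1 0.6;0 0 0 0 0 -0.1 0.62;0 0 0 0 0 -0.1 0.66;0 0 0 0 0 -0.1 0.72;0 0 0 0 0 -0.1 0.8;0 0 0 0 0 -0.1 0.85"

```text
t: 34.62
tcp_pos: [0.6145, -0.0661, 0.0283]
ee_rot: [-2.221, -2.221, 0.0]
force: [-0.1, 0.0, 0.2]
grip_width: 0.851
```

Emit:
move_arm:
  targets: "0 0 0 0 0 -0.2 0.85;0 0 0 0 0 -1 0.85;0 0 0 0 0 -3 0.85;0 0 0 0 0 -6 0.85;0 0 0 0 0 -9.5 0.85;0 0 0 0 0 -13 0.8;0 0 0 0 0 -15 0.75;0 0 0 0 0 -15.5 0.7;0 0 0 0 0 -15.5 0.7"

```text
t: 35.75
tcp_pos: [0.6144, -0.066, 0.1832]
ee_rot: [2.221, 2.221, -0.0]
force: [-0.0, -0.1, -0.3]
grip_width: 0.695
```

```bash
python3 chk.py duck .615 -.066; python3 go.py .4675 .172 .183
```

```text
duck [ 0.6161 -0.0641 -0.1477 -0.0315] cost 0.206
duck [ 0.6151 -0.0647 -0.1752 -0.047 ] cost 0.121
duck [ 0.6171 -0.0642 -0.16   -0.0189] cost 0.054
rot deg [-0.09 -0.01  0.01] shift cm [ 23.81 -14.68  -0.04] pos [ 0.6143 -0.066   0.1823]
```

View pics/chk_duck_side.png

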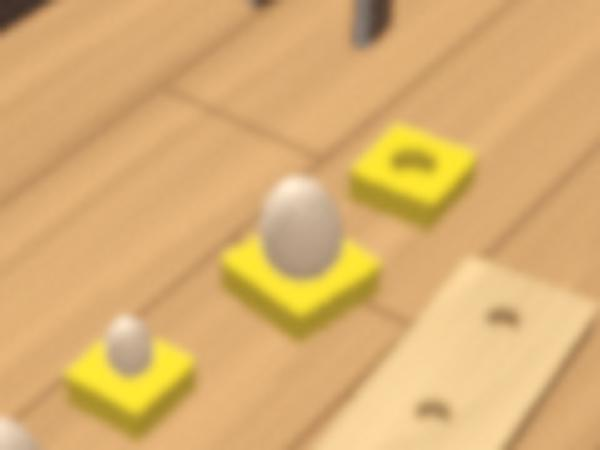

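The duck egg is seated. Last is the hen egg.

Emit:
move_arm:
  targets: "0 0 0 1 -0.6 0 0.7;0 0 0 4 -2.5 0 0.7;0 0 0 8 -4.9 0 0.7;0 0 0 12 -7.4 0 0.7;0 0 0 16 -9.9 0 0.7;0 0 0 19.5 -12 0 0.7;0 0 0 22 -13.6 0 0.7;0 0 0 23.4 -14.4 0 0.7;0 0 0 23.8 -14.7 0 0.7;0 0 0 23.8 -14.7 0 0.7"

```text
t: 37.2
tcp_pos: [0.4678, 0.1717, 0.1832]
ee_rot: [2.221, 2.221, -0.0]
force: [-0.5, 0.2, 0.7]
grip_width: 0.7
```

```bash
python3 go.py .4675 .172 .03
```

```text
rot deg [0.   0.01 0.  ] shift cm [ 0.04 -0.03 15.32] pos [0.4678 0.1717 0.1832]
```

Emit:
move_arm:
  targets: "0 0 0 0 0 1.5 0.7;0 0 0 0 0 4 0.7;0 0 0 0 0 7 0.7;0 0 0 0 0 10 0.7;0 0 0 0 0 12.5 0.7;0 0 0 0 0 14.2 0.7;0 0 0 0 0 15 0.7;0 0 0 0 0 15.3 0.7;0 0 0 0 0 15.3 0.7"

```text
t: 38.33
tcp_pos: [0.4679, 0.1718, 0.0306]
ee_rot: [2.221, 2.221, 0.001]
force: [-0.1, 1.2, -0.7]
grip_width: 0.697
```

Emit:
move_arm:
  targets: "0 0 0 0 0 0 0.64;0 0 0 0 0 0 0.59;0 0 0 0 0 0 0.55;0 0 0 0 0 0 0.51;0 0 0 0 0 0 0.47;0 0 0 0 0 0 0.3;0 0 0 0 0 0 0.2;0 0 0 0 0 0 0.2"
  grip_force: 25

```text
t: 39.33
tcp_pos: [0.4678, 0.1719, 0.0304]
ee_rot: [2.221, 2.221, 0.001]
force: [0.9, 0.1, 5.2]
grip_width: 0.46
```

Emit:
move_arm:
  targets: "0 0 0 0 0 -0.3 0.2;0 0 0 0 0 -1 0.2;0 0 0 0 0 -2.5 0.2;0 0 0 0 0 -4.5 0.2;0 0 0 0 0 -7 0.2;0 0 0 0 0 -9.5 0.2;0 0 0 0 0 -11 0.2;0 0 0 0 0 -11.5 0.2;0 0 0 0 0 -11.5 0.2"

```text
t: 40.45
tcp_pos: [0.4675, 0.1719, 0.1452]
ee_rot: [2.221, 2.221, -0.0]
force: [0.0, -0.0, -0.5]
grip_width: 0.461
```

```bash
python3 go.py .6137 -.1885 .145; python3 -c "
from h import *
f=viewer.grab_frame('side');cv2.imwrite('pics/s9.png',cv2.resize(cv2.cvtColor(f['image'],cv2.COLOR_RGB2BGR)[100:300,160:360],None,fx=3,fy=3))"
```

```text
rot deg [-0.    0.01  0.  ] shift cm [-3.604e+01  1.462e+01  2.000e-02] pos [0.4675 0.1719 0.1452]
```

View pics/s9.png

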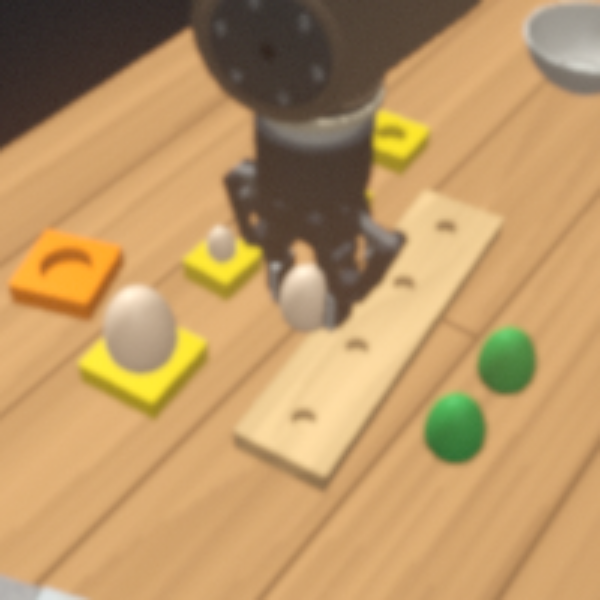

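Emit:
move_arm:
  targets: "0 0 0 -0.8 0.3 0 0.2;0 0 0 -2.6 1.1 0 0.2;0 0 0 -5.5 2.2 0 0.2;0 0 0 -9 3.7 0 0.2;0 0 0 -12.5 5.1 0 0.2;0 0 0 -16 6.5 0 0.2;0 0 0 -19.5 7.9 0 0.2;0 0 0 -23 9.3 0 0.2;0 0 0 -26.5 10.7 0 0.2;0 0 0 -29.8 12.1 0 0.2"

```text
t: 41.75
tcp_pos: [0.5887, -0.1279, 0.1445]
ee_rot: [-2.221, -2.22, 0.001]
force: [0.7, 0.4, -0.8]
grip_width: 0.46
```

Emit:
move_arm:
  targets: "0 0 0 -2.6 1.1 0 0.2;0 0 0 -4.6 1.9 0 0.2;0 0 0 -5.8 2.4 0 0.2;0 0 0 -6.2 2.5 0 0.2;0 0 0 -6.2 2.5 0 0.2;0 0 0 -6.2 2.5 0 0.2"

```text
t: 42.5
tcp_pos: [0.6135, -0.1874, 0.1454]
ee_rot: [-2.221, -2.222, 0.0]
force: [0.3, -0.1, 0.3]
grip_width: 0.46
```

```bash
python3 go.py .6137 -.1885 .035
```

```text
rot deg [-0.   -0.    0.04] shift cm [-0.11  0.02 11.04] pos [ 0.6135 -0.1874  0.1454]
```

Emit:
move_arm:
  targets: "0 0 0 -0.1 0 0.5 0.2;0 0 0 -0.1 0 2 0.2;0 0 0 -0.1 0 4.2 0.2;0 0 0 -0.1 0 6.5 0.2;0 0 0 -0.1 0 8.6 0.2;0 0 0 -0.1 0 10 0.2;0 0 0 -0.1 0 10.8 0.2;0 0 0 -0.1 0 11.2 0.2;0 0 0 -0.1 0 11.2 0.2"

```text
t: 43.62
tcp_pos: [0.6138, -0.1892, 0.0335]
ee_rot: [2.221, 2.221, 0.0]
force: [-0.5, -0.3, -0.9]
grip_width: 0.462
```

Emit:
move_arm:
  targets: "0 0 0 0 0 0.2 0.2;0 0 0 0 0 0.4 0.2;0 0 0 0 0 0.4 0.2;0 0 0 0 0 0.4 0.2"

```text
t: 44.12
tcp_pos: [0.6138, -0.1892, 0.0295]
ee_rot: [2.221, 2.221, 0.0]
force: [0.3, -0.2, 1.9]
grip_width: 0.458
```

```bash
python3 go.py .6137 -.1885 .028; python3 -c "
from h import *
f=viewer.grab_frame('side');cv2.imwrite('pics/s10.png',cv2.resize(cv2.cvtColor(f['image'],cv2.COLOR_RGB2BGR)[80:200,200:360],None,fx=4,fy=4))"
```

```text
rot deg [0.02 0.02 0.01] shift cm [ 0.07 -0.01  0.15] pos [ 0.6138 -0.1892  0.0295]
```

View pics/s10.png

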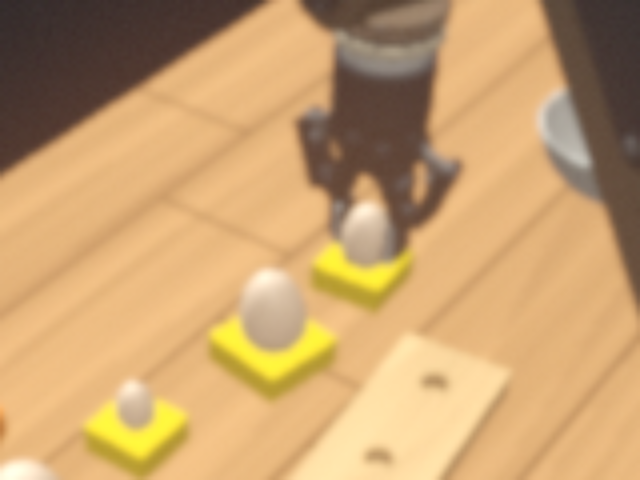

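Emit:
move_arm:
  targets: "0 0 0 0 0 0.1 0.2;0 0 0 0 0 0.1 0.2;0 0 0 0 0 0.1 0.2"

```text
t: 44.55
tcp_pos: [0.6141, -0.1892, 0.0286]
ee_rot: [2.221, 2.221, 0.001]
force: [2.8, 0.2, 3.3]
grip_width: 0.463
```

Emit:
move_arm:
  targets: "0 0 0 0 0 0.1 0.2;0 0 0 0 0 0.1 0.2;0 0 0 0 0 0.1 0.2"

```text
t: 44.92
tcp_pos: [0.6144, -0.1892, 0.0279]
ee_rot: [2.22, 2.22, 0.001]
force: [3.8, 1.2, 7.6]
grip_width: 0.461
```

Emit:
move_arm:
  targets: "0 0 0 0 0.1 -0.1 0.2;0 0 0 0 0.1 -0.05 0.2;0 0 0 0 0.1 -0.05 0.46;0 0 0 0 0.1 -0.05 0.47;0 0 0 0 0.1 -0.05 0.49;0 0 0 0 0.1 -0.05 0.51;0 0 0 0 0.1 -0.05 0.55;0 0 0 0 0.1 -0.05 0.62;0 0 0 0 0.1 -0.05 0.7;0 0 0 0 0.1 -0.05 0.75"

```text
t: 46.18
tcp_pos: [0.6146, -0.1891, 0.0278]
ee_rot: [2.221, 2.222, -0.0]
force: [-0.6, -0.1, -0.1]
grip_width: 0.751
```

Emit:
move_arm:
  targets: "0 0 0 0 0 -0.2 0.75;0 0 0 0 0 -1 0.75;0 0 0 0 0 -3 0.75;0 0 0 0 0 -6 0.75;0 0 0 0 0 -9.5 0.75;0 0 0 0 0 -13 0.75;0 0 0 0 0 -15.5 0.75;0 0 0 0 0 -17 0.75;0 0 0 0 0 -17 0.75"

```text
t: 47.3
tcp_pos: [0.6148, -0.1892, 0.1992]
ee_rot: [2.22, 2.22, 0.001]
force: [0.3, 0.4, 0.7]
grip_width: 0.75
```

Emit:
move_arm:
  targets: "0 0 0 0 -1 0 0.75;0 0 0 0 -4 0 0.75;0 0 0 0 -8 0 0.75;0 0 0 0 -12 0 0.75;0 0 0 0 -13.5 0 0.75;0 0 0 0 -14 0 0.75;0 0 0 0 -14 0 0.75;0 0 0 0 -14 0 0.75"

```text
t: 48.3
tcp_pos: [0.4753, -0.1891, 0.1976]
ee_rot: [2.221, 2.222, 0.0]
force: [-0.1, -0.4, -0.5]
grip_width: 0.748
```

```bash
python3 chk.py hen .614 -.189;python3 chk.py goose .616 .1995; python3 chk.py quail .639 .067; python3 chk.py duck .615 -.065; python3 -c "
from h import *
f=viewer.grab_frame('top');save(f,'tend');f=viewer.grab_frame('side');save(f,'send')"
```

```text
hen [ 0.6144 -0.1875 -0.0826  0.0599] cost 0.133
hen [ 0.6136 -0.1881 -0.0168 -0.0539] cost 0.042
hen [ 0.6154 -0.1873 -0.0954  0.0568] cost 0.066
goose [ 0.6159  0.1995 -0.0845 -0.0547] cost 0.114
goose [ 0.6159  0.1987 -0.0008  0.0472] cost 0.037
goose [ 0.6172  0.1997 -0.1149 -0.1101] cost 0.045
no mask side
quail [ 0.6398  0.0667 -0.0869  0.3072] cost 0.067
duck [ 0.6158 -0.0635 -0.2372 -0.0515] cost 0.126
duck [ 0.6153 -0.0647 -0.0406  0.0021] cost 0.056
duck [ 0.616  -0.063  -0.2781 -0.0251] cost 0.05
```

View pics/tend.png

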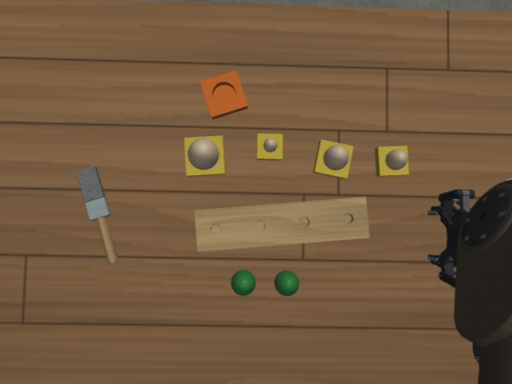

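View pics/chk_hen_side.png

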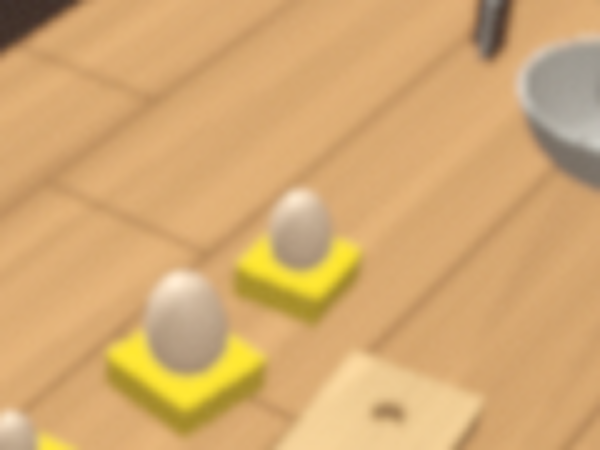

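View pics/send.png

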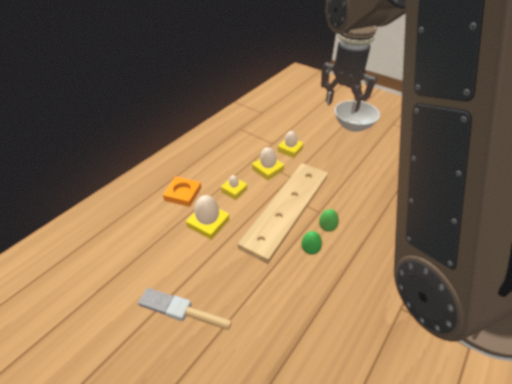

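The top view shows all four eggs in their own holders, with the brush and decoys untouched. The duck fit suggests some tilt, so I'll check it more closely.

```bash
cat > tilt.py <<'E'
from fit import *
from scipy.spatial.transform import Rotation as R
t=viewer.grab_frame("top");s=viewer.grab_frame("side")
H=dict(goose=(.616,.1995),quail=(.639,.067),duck=(.615,-.0652),hen=(.614,-.1883))
rows=[]
for n,c in H.items():
    zc=.024+SEAT[n]/1000;o=EG[n][2]/1000
    # rotate about the centre of the widest section (about where a rim-seated egg pivots)
    def P(rx,ry): return R.from_rotvec([rx,ry,0]).apply(np.array(eggpts(n,0,0,0))+[0,0,o])+[c[0],c[1],zc-o]
    tiles=[]
    for f in(t,s):
        u,v=map(int,proj(f,[c[0],c[1],zc]));k=8
        im0=cv2.resize(cv2.cvtColor(f["image"],cv2.COLOR_RGB2BGR)[v-18:v+18,u-22:u+22],None,fx=k,fy=k,interpolation=cv2.INTER_CUBIC)
        im=im0.copy()
        for (rx,ry),col in(((0,0),(255,0,0)),((-.25,0),(0,0,255))):
            q=np.array([proj(f,p) for p in P(rx,ry)]);q=((q+.5-[u-22,v-18])*k).round().astype(np.int32)
            cv2.polylines(im,[cv2.convexHull(q)],True,col)
        tiles.append(im)
    rows.append(np.hstack(tiles))
cv2.imwrite("pics/tilt1.png",np.vstack(rows[:2]));cv2.imwrite("pics/tilt2.png",np.vstack(rows[2:]))
E
python3 tilt.py
```

```text
(no output)
```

View pics/tilt1.png

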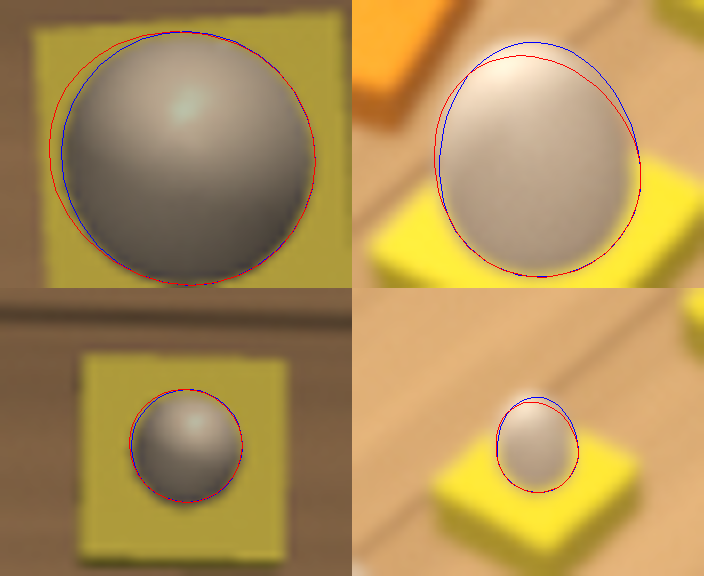

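View pics/tilt2.png

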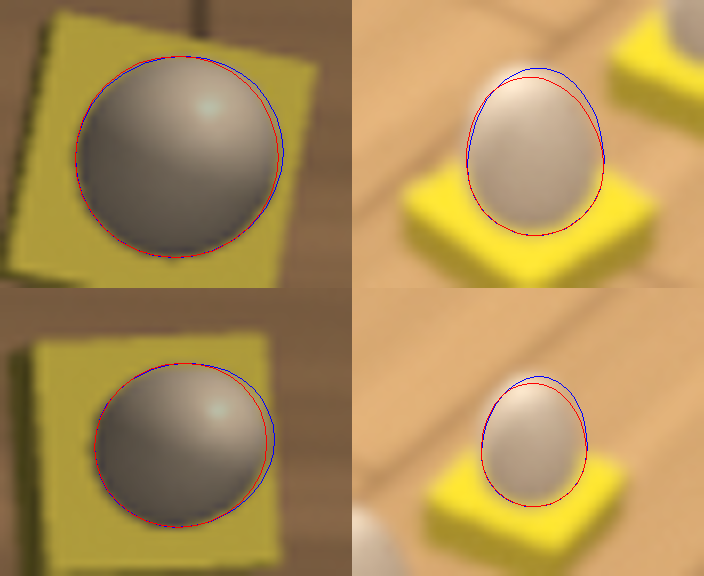

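```bash
python3 -c "
from h import *
print(env.close_job())"
```

```text
the job is handed in; nothing more can be done
None
```

All four eggs are in their own yellow holders, blunt end down, and the job is handed in. I carried goose, quail, duck and hen in that order. Each one was lowered until the wrist force showed it touching the rim, and only then released. The arm's last move ended at 48.3 s, well inside the 120 s limit.

**Position:** the last checks against both cameras put each egg within about 3 mm of its mouth centre. The gripper ended clear of everything.

**Other objects:** by eye in the last pictures, the brush, the green eggs and the orange holder are where they started.

**Checks that disagreed:**
- **Duck egg:** the two-view fit gave a tilt of about 0.24 rad, and the side view alone gave 0.28 rad (limit 0.35). The top view alone gave about 0.04 rad.
- **Quail egg:** the network missed it in the last side view. The top-view fit alone gave 0.3 rad, which the earlier check of both views did not show (about 0.18 rad).
- **Resolving them:** I drew upright outlines over both pictures for all four eggs. They matched to about a pixel, with a similar small sideways offset on every egg. I took the tilt readings as fitting noise. I did not take another reading before handing in.

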